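# Switch off the pie warmer and take a surface reading with the infrared thermometer

## Robot

A 6-joint arm with a two-finger parallel gripper is mounted at the origin on a cart in front of the work surface, level with it; the furniture and walls round the work are solid. World frame = base frame: x ahead of the robot, y to its left, z up, the work surface at z = 0. Lengths are in m, angles in degrees, forces in N, time in s.
With the tool pointing down it reaches from about 0.3 to 0.75 m from the base axis. Payload 8.5 kg.
Tool frame: the origin (TCP) lies at the very end of the fingers, on their centre line; the grasp point (between the pads) lies 19 mm behind it; z points along the fingers, y is the line along which they close (so a half turn about z gives the same grasp; the last joint's range is limited). The gripper opens to 85 mm and grips with 20 to 120 N. Pads are 22 mm wide; open, the fingers measure 114 mm over their backs; the gripper's body (76 mm by 85 mm) begins 54 mm behind the grasp point. The pads swing forward as they close: fully open they stand 13 mm farther back than shut.
Start: joints at [56.19, 21.807, 74.336, -0, 83.858, -12.336], TCP at [0.201, 0.512, 0.203] pointing down, gripper open.
Joint ranges: [-178.18, 178.18], [-50.72, 133.34], [12.68, 142.11], [-81.47, 261.47], [9.98, 163.14], [-165.26, 165.26]. Speed limits (degrees/s): [136.94, 136.94, 180, 180, 180, 180].

## Interface

Orientations are given as [roll, pitch, yaw] about the fixed x, y, z axes, in that order (R = Rz(yaw) Ry(pitch) Rx(roll)).
In Python, from bench import manip gives the robot as it stands. The module is installed in compiled form; this text tells all that it offers.
- The arm moves only by the tool drive_tool, never from a script. Its arguments are lists of equal length, an entry for each row: "rot": the turn, a rotation vector about the tool's x, y, z in rad, a list of three; "translation": the shift along the tool's x, y, z in mm, a list of three; "grip": the finger opening in mm, from 0 to 85.4. In form: {"rot": [[wx, wy, wz], ...], "translation": [[dx, dy, dz], ...], "grip": [grip, ...]}. A call has 1 to 10 rows; each row is the pose to reach, as a shift and turn from the pose commanded when the call began, along the tool's axes at that moment; what a row does not reach only later rows make up. A row lasts 1/12 s, in which the tool goes at most 41.7 mm and 7.16 degrees, less where a joint would pass 70% of its speed; a pose out of reach is approached as far as the arm can. A call with a gripper value outside its range is refused whole. The fingers move at their own pace and stop on an object; "force" is the grip in N (left out, the last holds). Time passes only in rows, so rows that repeat a pose let the fingers close. It gives the time, the measured TCP pose, the force, the opening and the grip force at its end, in the units of the state.
- manip.read_state(): the state, without advancing time (a new reading comes with each control period).
- manip.snapshot(name): name is "side" or "top"; returns a dict with "frame" (420x560x3 uint8, red, green, blue), "range_z" (420x560 float32, m along the optical axis (not along the pixel's ray), 0 where there is no reading), "fx", "fy", "cx", "cy" (pixels), "R" (3x3) and "t" (3): a world point X has camera coordinates R X + t. Camera axes: x right, y down, z forward; pixel columns grow to the right and rows downward; lengths in m; the calibration is good to about 2 mm. A picture is of the moment at which its call begins.
- manip.close_job(): hands the job in; it is judged then, once.
The state is a dict: "time": time; "joints": joint angles; "joint_vel": joint speeds; "effort": joint torques, N m; "position": TCP position; "orientation": TCP orientation; "ft_force": force on the tool from outside, world axes, zero at the start; "wrist_torque": the same for the moment, N m; "finger_gap": finger opening in m; "grip_force": force on a finger pad.
Only numpy, scipy, OpenCV 4.12 (cv2) and the standard library are available. Lean on these libraries where they do the work, as an engineer would, in place of code of your own. Each camera call takes 0.05 s, during which the arm holds its last target. There are 200 camera calls.

## Task

The pie on the warming plate is to be checked before it is boxed. First switch the plate off: push its sprung knob down, turn it clockwise to the end stop and let it spring up again there. Then draw the pistol-grip thermometer up out of its holder and hold it still in the gripper over the pie, aimed down at 45 degrees or more below level, with the lens about 10 cm from the middle of the crust; finish while holding it so, without touching or shifting the pie and leaving the other things on the counter where they are.

Things in the scene. Friction and masses are not known exactly. Their poses are not given: they have to be found in the camera images.
- warmer: warming plate, a fixed stainless case 215 (x) x 310 (y) x 48 mm high. Origin: centre of its underside; x to its back, y to its left, z up. The round dark hot plate (radius 98 mm, top at z = 52 mm) is centred at y = +48 mm; the control knob stands on the deck at its right, on a vertical axis at x = 0, y = -109 mm
- knob_grip (a point): on the knob's axis in its bar grip, 80 mm above the counter when up; x along the bar to its white pointer line, z up. Bar 46 mm long, 13 mm thick (grip across this), 26 mm high: top 11 mm above this point, foot 15 mm below it on a round skirt of radius 25 mm. The pie's rim is about 60 mm from the axis
- warmer_knob (a joint): turn of the knob in rad: 0 at keep-warm, where it starts, growing clockwise seen from above to 1.308 (75 degrees) at off, the end stop. A hidden gate blocks it between about 0.1 and 1.2 unless it is pushed down. It turns easily (under 0.05 Nm)
- knob_plunger (a joint): how far the knob is pushed down, in m: 0 up, 0.007 fully down; it turns freely when deeper than about 0.006. The spring takes 3 N to start and 7 N fully down and lifts the knob again when it is let go at either end; between the ends the gate keeps it down
- holder: fixed stainless holder, left or right of the warming plate: base 125 x 85 x 6 mm with an upright open-topped sleeve 38 (x) x 30 (y) mm inside, 3 mm wall, rim 61 mm above the counter. Origin: centre of its underside; z up. The last 55 mm of the thermometer's handle stand in it with 2 mm of play a side; lift it straight up by more than 55 mm to clear
- thermometer: loose pistol-shaped thermometer, about 220 g. Origin: on the barrel's axis above the handle, 108 mm above the counter in the holder; x along the barrel out of the lens, z up, away from the handle. Grey flat-sided barrel 34 (y) x 38 (z) mm, x = -48 to +71 mm: grip it across y from above at the origin. Black handle 34 (x) x 26 (y) mm reaches down to z = -102 mm. Mass centre about 30 mm below origin
- lens (a point): centre of the lens's front face, 82 mm ahead of the thermometer's origin on the barrel's axis; the black lens ring around it has radius 16.5 mm
- spot (a point): measuring spot: the point on the barrel's axis 100 mm ahead of the lens, 182 mm ahead of the thermometer's origin
- pie: loose round pie in a foil tin, diameter 190 mm, 58 mm high, standing on the hot plate. Origin: centre of its underside
- crust (a point): middle of the pie's crust, 55 mm above the pie's underside, 107 mm above the counter
- spoon_cup: loose steel cup with spoons, 72 mm wide, 159 mm high, on the other side of the warming plate from the holder; leave it. Origin: centre of its underside
- packet_a: loose flat kraft packet 62 x 100 x 14 mm, front left; leave it
- packet_b: loose flat kraft packet 62 x 100 x 14 mm, back left; leave it
- tongs: loose steel tongs 330 x 65 x 39 mm lying at the right; leave them

How it is judged:
By the outcome, as a careful person would: the job done as asked, in the order asked, and still so for the second after the job is handed in, while the arm keeps its last pose, push and grip.
It also fails if it takes over 61 s, if anything falls off the work surface, if the arm or the gripper's body presses on something with over 40 N, if the wrist force passes 120 N, or if a joint passes its speed limit or range.

## Working session

There is one attempt and no reset: what is moved stays moved. The work goes in short steps, Python scripts to look and compute and a tool call to move; the robot and the scene stay as the last step left them, time stands still between calls to the robot, and variables do not carry over. Pictures are saved under pics/ and viewed, at most 10 in all, crops included, and the job is handed in when it is done.

Besides the shell and the picture viewer there is one more tool, called after ">>>" as name(argument=value, ...), one argument or row to a line, values as JSON. drive_tool: Moves the arm, as the interface text tells. Its arguments: {"type":"object","properties":{"rot":{"type":"array"},"translation":{"type":"array"},"grip":{"type":"array"},"force":{"type":"number"}},"required":["rot","translation","grip"]}

```bash
mkdir -p pics
python3 - <<'E'
from bench import manip
import cv2,numpy as np
s=manip.read_state();print({k:s[k] for k in('time','position','orientation','finger_gap','ft_force')})
for n in('top','side'):
    d=manip.snapshot(n);np.savez(f'{n}0.npz',**d)
    cv2.imwrite(f'pics/{n}0.png',cv2.resize(d['frame'][:,:,::-1],(800,600)))
    print(n,d['fx'],d['cx'],d['cy'],d['R'],d['t'])
E
```

```text
{'time': 0.0, 'position': array([0.20115298, 0.51153833, 0.20227563]), 'orientation': array([-1.79915378e+02, -1.95128113e-02,  1.58526161e+02]), 'finger_gap': 0.0852119746275254, 'ft_force': array([0.06786562, 0.10640158, 0.22689321])}
top 381.5570341118965 277.8190214945528 210.9741353039317 [[ 0.01962976 -0.99978467 -0.00672974]
 [-0.99402246 -0.01879271 -0.10754616]
 [ 0.10739653  0.00880062 -0.99417732]] [0.00638275 0.5255682  1.49641655]
side 427.88599544564437 282.8862083176567 214.58472049179574 [[-0.99973598  0.01965087  0.01190859]
 [-0.00361815  0.37717285 -0.92613582]
 [-0.02269098 -0.92593438 -0.37700217]] [0.52053527 0.09126949 1.37370526]
```

View pics/top0.png

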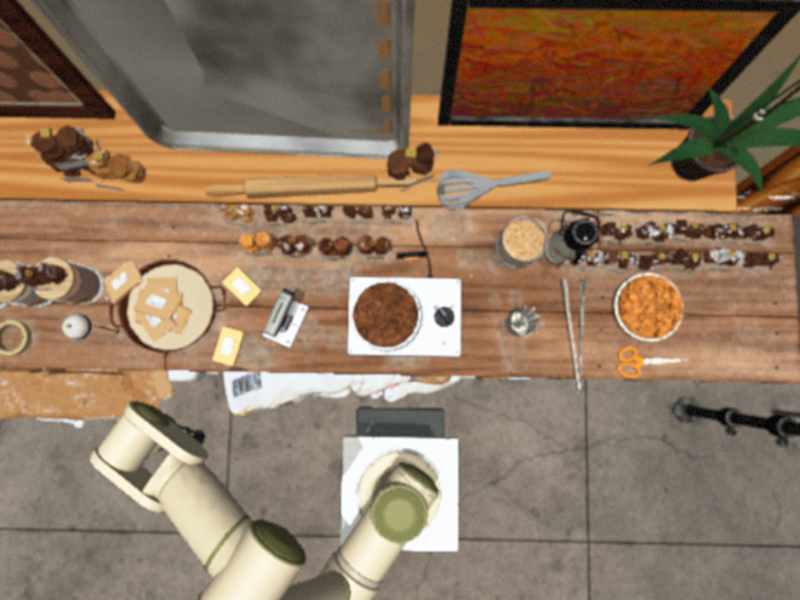

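View pics/side0.png

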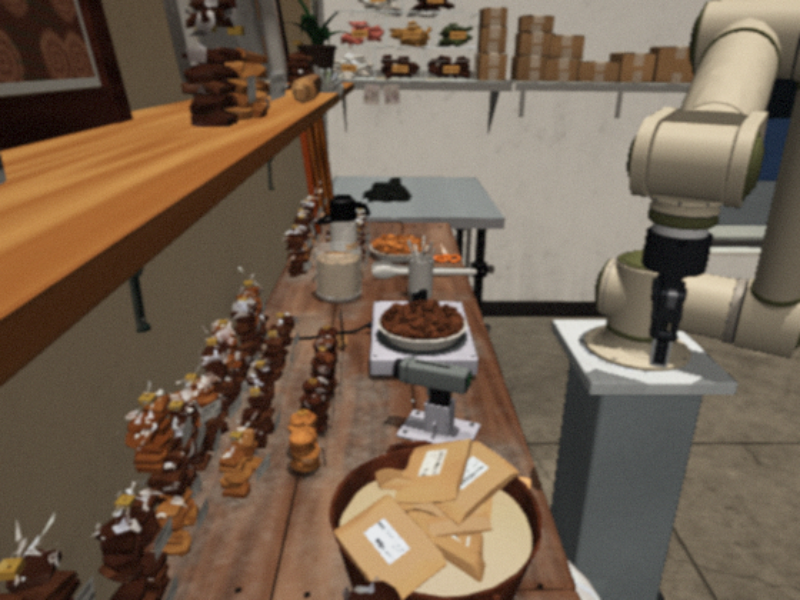

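The top view shows the warmer with the pie at (387,314), the knob at (444,316), the thermometer in its holder at (285,312) and the cup at (520,320). The side view agrees. Next I'll enlarge the area.

```bash
cat > h.py <<'E'
import numpy as np
def load(n): return dict(np.load(n+'.npz'))
def cloud(d):
    z=d['range_z'];v,u=np.mgrid[:z.shape[0],:z.shape[1]]
    c=np.stack([(u-d['cx'])/d['fx']*z,(v-d['cy'])/d['fy']*z,z],-1)
    w=(c-d['t'])@d['R']; w[z<=0]=np.nan
    return w
def ray(d,u,v,h):  # point on pixel ray at height h
    r=np.array([(u-d['cx'])/d['fx'],(v-d['cy'])/d['fy'],1])@d['R'];o=-d['t']@d['R']
    return o+r*(h-o[2])/r[2]
E
python3 - <<'E'
from h import *
import cv2
d=load('top0');f=d['frame'][:,:,::-1]
a=cv2.resize(f[190:250,170:250],(800,600),interpolation=cv2.INTER_CUBIC);cv2.imwrite('pics/c1.png',a)
a=cv2.resize(f[185:260,235:335],(800,600),interpolation=cv2.INTER_CUBIC);cv2.imwrite('pics/c2.png',a)
w=cloud(d)
print(w[221,311],w[220,271],w[218,200],w[120,300],w[140,300])
s=w[185:260,235:335].reshape(-1,3)
p=s[(s[:,2]>.085)];print(len(p),p.min(0),p.max(0),np.median(p,0))
k=s[(s[:,2]>.07)&(s[:,1]<p[:,1].min()+.03)]
for q in (s[(s[:,2]>.04)],): print(np.percentile(q,[1,99],0))
t=w[190:250,170:225].reshape(-1,3)
q=t[t[:,2]>.1];print(len(q),q.min(0),q.max(0))
import cv2 as c
print(c.minAreaRect(q[:,:2].astype(np.float32)*1000))
q=s[(s[:,2]>.04)&(s[:,2]<.054)];print(c.minAreaRect(q[:,:2].astype(np.float32)*1000))
q=w[(w[...,2]>.2)&(w[...,0]>.3)&(abs(w[...,1])<.5)];print(q.min(0),np.median(q,0))
E
```

```text
[ 0.48246546 -0.11145208  0.0911945 ] [0.48277654 0.04113346 0.09843258] [0.48445072 0.30971504 0.10791358] [ 0.70966972 -0.04207935  0.56822809] [ 0.66694636 -0.0445962   0.53012562]
1635 [ 0.39534893 -0.12666063  0.08502571] [0.5763982  0.13761689 0.1135504 ] [0.48506329 0.04671622 0.0937668 ]
[[ 0.38081053 -0.15372443  0.0413802 ]
 [ 0.59052304  0.14843762  0.10736807]]
348 [0.41988086 0.2918221  0.10057225] [0.54769843 0.36452291 0.13663826]
((484.757568359375, 327.82794189453125), (35.17877960205078, 130.02056884765625), 68.0185775756836)
((486.46875, -1.6481781005859375), (215.08740234375, 307.88067626953125), 0.014306841418147087)
[ 0.61090816 -0.49995916  0.2008013 ] [ 0.80334225 -0.00643919  0.65911818]
```

View pics/c1.png

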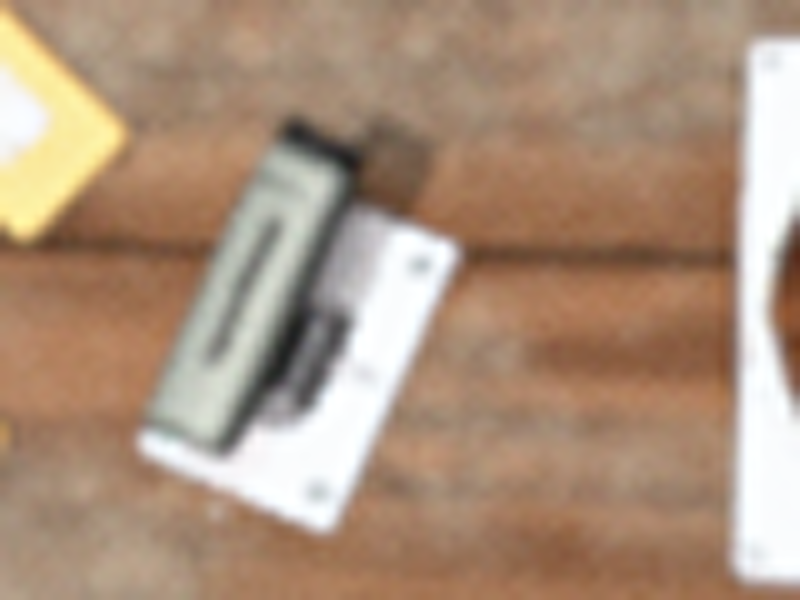

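View pics/c2.png

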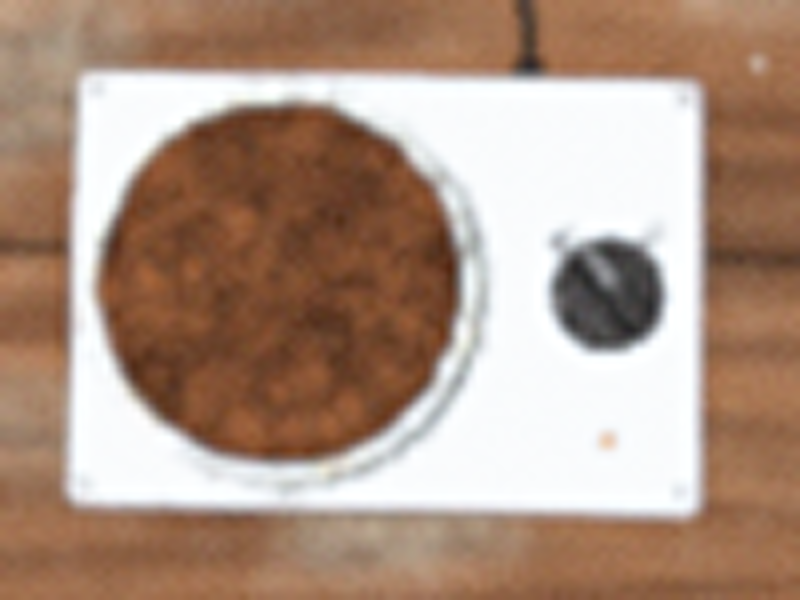

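c1 shows the barrel from its tail at about (185,435) to the black lens end at (322,145). The lens faces the back. c2 shows the knob centred at (608,295) with its pointer going up and to the left, towards the tick at (562,238). The off tick is at (655,232).

Run:
```python
from h import *
d=load('top0')
def P(c,x,y,h):
    (u0,v0,k)={1:(170,190,10),2:(235,185,8)}[c]
    return ray(d,(x+.5)/k-.5+u0,(y+.5)/k-.5+v0,h)
A=np.array
c=[P(2,*q,.048) for q in((78,73),(705,82),(697,518),(66,505))]
m=np.mean(c,0);ex=(c[0]-c[3]+c[1]-c[2]);yaw=np.degrees(np.arctan2(ex[1],ex[0]));print('warmer',m,yaw,[q.round(3) for q in c])
y=np.radians(yaw);R=A([[np.cos(y),-np.sin(y)],[np.sin(y),np.cos(y)]])
print('knob',m[:2]+R@[0,-.109],'plate',m[:2]+R@[0,.048])
k=P(2,608,295,.062);print('skirt img',k)
for q in((562,238),(655,232)):
    e=P(2,*q,.048)-k;print('tick',np.degrees(np.arctan2(e[1],e[0])))
print('pie crust img',P(2,280,282,.105))
# thermometer top face corners
b=[P(1,*q,.127) for q in((285,140),(350,165),(232,450),(150,425))]
f=(b[0]+b[1])/2;r=(b[2]+b[3])/2;e=(f-r);L=np.hypot(*e[:2]);e/=L
print('therm',f,r,L,np.degrees(np.arctan2(e[1],e[0])),'org',r+e*.048)
# holder corners base z=.006
h=[P(1,*q,.006) for q in((460,248),(330,533),(140,450))]
print('holder centre',(h[0]+h[2])/2,np.degrees(np.arctan2(*(h[0]-h[1])[[1,0]])),[np.linalg.norm(h[0]-h[1]),np.linalg.norm(h[2]-h[1])])
w=cloud(d)
for v in range(90,180,8): print(v,w[v,270].round(3),w[v,330].round(3))
s=cloud(load('side0'));q=s[(s[...,2]>.03)&(s[...,0]>.6)&(s[...,0]<.85)&(abs(s[...,1]-.05)<.25)];print(np.histogram2d(q[:,0],q[:,2],[[.6,.65,.7,.75,.8,.85],[.03,.1,.2,.3,.4,.5,.6,.7]])[0])
# barrel in side cloud
t=np.vstack([w[190:250,170:225].reshape(-1,3)]);t=t[t[:,2]>.118];print(len(t),np.median(t[:,2]),t.mean(0))
print('piece crust', np.nanmedian(w[215:226,266:276].reshape(-1,3),0))
```

```text
warmer [ 0.48328943 -0.00421948  0.048     ] -0.27511294652131724 [array([0.59 , 0.151, 0.048]), array([ 0.591, -0.16 ,  0.048]), array([ 0.376, -0.158,  0.048]), array([0.376, 0.15 , 0.048])]
knob [ 0.48276605 -0.11321822] plate [0.4835199  0.04377997]
skirt img [ 0.48315296 -0.11206872  0.062     ]
tick 37.11284042026503
tick -36.15152311727411
pie crust img [0.48283423 0.0464171  0.105     ]
therm [0.53254369 0.30283303 0.127     ] [0.42493893 0.3455287  0.127     ] 0.1157657261653021 -21.642303121038754 org [0.46955514 0.32782577 0.127     ]
holder centre [0.4670653  0.33204192 0.006     ] -22.48036405900244 [np.float64(0.12573484322014922), np.float64(0.08436790051846338)]
90 [0.778 0.038 0.598] [ 0.811 -0.126  0.529]
98 [0.774 0.039 0.554] [ 0.788 -0.126  0.528]
106 [0.754 0.039 0.548] [ 0.764 -0.126  0.53 ]
114 [0.725 0.038 0.568] [ 0.741 -0.126  0.532]
122 [0.717 0.038 0.528] [ 0.71  -0.123  0.556]
130 [0.687 0.037 0.549] [ 0.683 -0.121  0.571]
138 [0.671 0.037 0.532] [ 0.666 -0.123  0.555]
146 [0.779 0.052 0.069] [ 0.802 -0.194  0.003]
154 [0.757 0.053 0.03 ] [ 0.77  -0.195 -0.004]
162 [nan nan nan] [ 0.736 -0.194  0.   ]
170 [0.682 0.05  0.071] [ 0.703 -0.195 -0.005]
178 [0.664 0.051 0.003] [ 0.669 -0.195 -0.004]
[[7.000e+00 0.000e+00 0.000e+00 0.000e+00 0.000e+00 0.000e+00 0.000e+00]
 [6.650e+02 0.000e+00 0.000e+00 0.000e+00 0.000e+00 6.680e+02 0.000e+00]
 [5.500e+01 0.000e+00 0.000e+00 0.000e+00 0.000e+00 4.060e+02 4.000e+01]
 [8.380e+02 4.000e+00 0.000e+00 0.000e+00 0.000e+00 2.440e+02 1.203e+03]
 [7.940e+02 7.390e+02 0.000e+00 0.000e+00 0.000e+00 1.000e+00 0.000e+00]]
304 0.1266715724329232 [0.48254381 0.32734484 0.12658944]
piece crust [0.48272647 0.04305528 0.09591403]
```

```bash
cat > go.py <<'E'
import sys,numpy as np
from scipy.spatial.transform import Rotation as Q
from bench import manip
s=manip.read_state();R0=Q.from_euler('xyz',s['orientation'],degrees=True);p=s['position']
print('t',round(s['time'],2),'p',p.round(4),'rpy',s['orientation'].round(1),'j',np.round(s['joints'],1),'gap',round(s['finger_gap'],4),'F',np.round(s['ft_force'],1),'gf',np.round(s['grip_force'],1))
def go(x,y,z,yaw,tilt=0):   # tool down, yaw, then tilt about its own y
    R=Q.from_euler('ZYX',[yaw,0,180],degrees=True)*Q.from_euler('y',tilt,degrees=True)
    print('rot',(R0.inv()*R).as_rotvec().round(3),'tr',R0.inv().apply(np.array([x,y,z])-p).round(4)*1000)
a=list(map(float,sys.argv[1:]))
if a: go(*a)
E
python3 go.py .483 -.1125 .20 217
```

```text
t 0.1 p [0.2012 0.5116 0.2024] rpy [-179.9   -0.   158.5] j [ 56.2  21.8  74.4  -0.   83.9 -12.3] gap 0.0852 F [-0.2  0.4 -0. ] gf 0.0
rot [-1.000e-03 -1.000e-03 -1.021e+00] tr [-490.7 -477.6    2.9]
```

>>> drive_tool(
  rot=[
    [0,0,-0.1],
    [0,0,-0.2],
    [0,0,-0.3],
    [0,0,-0.4],
    [0,0,-0.5],
    [0,0,-0.6],
    [0,0,-0.7],
    [0,0,-0.8],
    [0,0,-0.9],
    [0,0,-1.02],
  ],
  translation=[
    [-20,-20,0],
    [-45,-44,0],
    [-70,-68,0],
    [-95,-92,0],
    [-120,-117,0],
    [-145,-141,0],
    [-170,-165,0],
    [-195,-190,0],
    [-220,-214,0],
    [-245,-239,0],
  ],
  grip=[42,42,42,42,42,42,42,42,42,42],
)

```text
time: 0.93
position: [0.3397, 0.2041, 0.2028]
orientation: [-180.0, -0.0, -144.1]
ft_force: [0.0, 0.1, 0.7]
finger_gap: 0.0421
grip_force: 0.0
```

```bash
python3 go.py .483 -.1125 .20 217
```

```text
t 0.93 p [0.3397 0.2041 0.2028] rpy [-180.    -0.  -144.1] j [  13.8    6.2   96.1   -0.    77.7 -112.1] gap 0.0421 F [0.  0.1 0.7] gf 0.0
rot [-0.    -0.    -0.019] tr [  69.5 -340.5    2.9]
```

>>> drive_tool(
  rot=[
    [0,0,0],
    [0,0,0],
    [0,0,0],
    [0,0,0],
    [0,0,0],
    [0,0,0],
    [0,0,0],
    [0,0,0],
    [0,0,0],
    [0,0,0],
  ],
  translation=[
    [8,-35,0],
    [16,-70,0],
    [24,-108,0],
    [32,-145,0],
    [41,-182,0],
    [50,-220,0],
    [58,-257,0],
    [66,-295,0],
    [73,-326,0],
    [75,-334,0],
  ],
  grip=[42,42,42,42,42,42,42,42,42,42],
)

```text
time: 1.77
position: [0.4742, -0.1133, 0.2022]
orientation: [-180.0, -0.0, -144.6]
ft_force: [-0.7, -1.0, 0.1]
finger_gap: 0.0421
grip_force: 0.0
```

>>> drive_tool(
  rot=[
    [0,0,0],
    [0,0,0],
    [0,0,0],
    [0,0,0],
    [0,0,0],
  ],
  translation=[
    [0,0,15],
    [0,0,35],
    [0,0,55],
    [0,0,70],
    [0,0,70],
  ],
  grip=[42,42,42,42,42],
)

```text
time: 2.18
position: [0.4714, -0.1081, 0.1303]
orientation: [179.7, -0.2, -144.4]
ft_force: [0.4, 0.8, 0.5]
finger_gap: 0.0423
grip_force: 0.0
```

```bash
python3 go.py .483 -.1125 .10 217
python3 - <<'E'
from bench import manip
import cv2,numpy as np
d=manip.snapshot('top');e=manip.snapshot('side')
a=cv2.resize(d['frame'][185:260,260:360,::-1],(400,300),interpolation=cv2.INTER_CUBIC)
b=cv2.resize(e['frame'][180:270,240:360,::-1],(400,300),interpolation=cv2.INTER_CUBIC)
cv2.imwrite('pics/k1.png',np.hstack([a,b]))
E
```

```text
t 2.18 p [ 0.4714 -0.1081  0.1303] rpy [ 179.7   -0.2 -144.4] j [ -27.    19.5   91.2    0.    69.7 -152.6] gap 0.0423 F [0.4 0.8 0.5] gf 0.0
rot [ 0.005 -0.003 -0.024] tr [ -7.  -10.5  30.2]
```

View pics/k1.png

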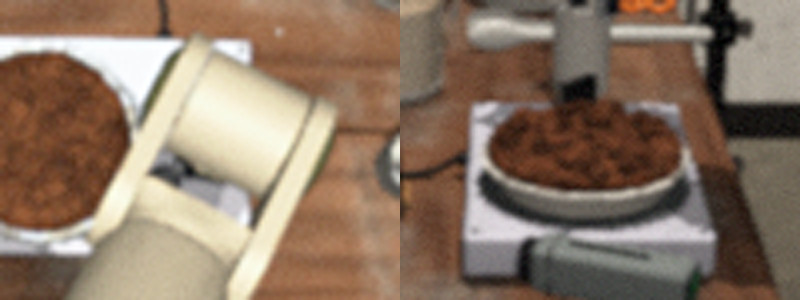

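The arm covers the knob in the top view. In the side view the fingers sit above the deck behind the pie, and nothing is touching.

>>> drive_tool(
  rot=[
    [0.005,-0.003,-0.024],
    [0.005,-0.003,-0.024],
    [0.005,-0.003,-0.024],
    [0.005,-0.003,-0.024],
  ],
  translation=[
    [-7,-10.5,15],
    [-7,-10.5,25],
    [-7,-10.5,25],
    [-7,-10.5,25],
  ],
  grip=[42,42,42,42],
)

```text
time: 2.62
position: [0.485, -0.1137, 0.1088]
orientation: [-179.7, 0.2, -143.0]
ft_force: [-0.3, -1.2, 0.2]
finger_gap: 0.042
grip_force: 0.0
```

```bash
python3 go.py .483 -.1125 .07 217
```

```text
t 2.62 p [ 0.485  -0.1137  0.1088] rpy [-179.7    0.2 -143. ] j [ -26.8   22.    91.4    0.    66.3 -153.9] gap 0.042 F [-0.3 -1.2  0.2] gf 0.0
rot [-0.006  0.003  0.   ] tr [ 1.   2.4 38.8]
```

>>> drive_tool(
  rot=[
    [0,0,0],
    [0,0,0],
    [0,0,0],
    [0,0,0],
    [0,0,0],
  ],
  translation=[
    [0.5,1,15],
    [0.5,1,30],
    [0.5,1,38],
    [0.5,1,38],
    [0.5,1,38],
  ],
  grip=[42,42,42,42,42],
)

```text
time: 3.03
position: [0.4843, -0.1135, 0.0707]
orientation: [-179.7, 0.2, -143.0]
ft_force: [-0.2, 0.6, 0.3]
finger_gap: 0.0421
grip_force: 0.0
```

>>> drive_tool(
  rot=[
    [0,0,0],
    [0,0,0],
    [0,0,0],
    [0,0,0],
    [0,0,0],
    [0,0,0],
  ],
  translation=[
    [0,0,0],
    [0,0,0],
    [0,0,0],
    [0,0,0],
    [0,0,0],
    [0,0,0],
  ],
  grip=[5,5,5,5,5,5],
  force=40,
)

```text
time: 3.53
position: [0.4841, -0.1134, 0.0701]
orientation: [-179.7, 0.2, -143.0]
ft_force: [-0.1, -1.1, -1.3]
finger_gap: 0.005
grip_force: 0.0
```

```bash
python3 go.py .483 -.1125 .06 217
```

```text
t 3.53 p [ 0.4841 -0.1134  0.0701] rpy [-179.7    0.2 -143. ] j [ -26.9   24.9   94.4    0.    60.4 -153.9] gap 0.005 F [-0.1 -1.1 -1.3] gf 0.0
rot [-0.005  0.003  0.   ] tr [ 0.4  1.4 10. ]
```

Run:
```python
from bench import manip
import cv2,numpy as np
d=manip.snapshot('top');e=manip.snapshot('side')
print([ (e['R']@p+e['t'])[:2]/(e['R']@p+e['t'])[2]*e['fx']+[e['cx'],e['cy']] for p in (np.array([.484,-.1134,.07]),np.array([.483,-.1125,.09]))])
a=cv2.resize(d['frame'][200:250,285:335,::-1],(400,400),interpolation=cv2.INTER_CUBIC)
b=cv2.resize(e['frame'][180:250,265:335,::-1],(400,400),interpolation=cv2.INTER_CUBIC)
cv2.imwrite('pics/k2.png',np.hstack([a,b]))
```

```text
[array([293.35622801, 209.21657211]), array([293.79215982, 203.75688241])]
```

View pics/k2.png

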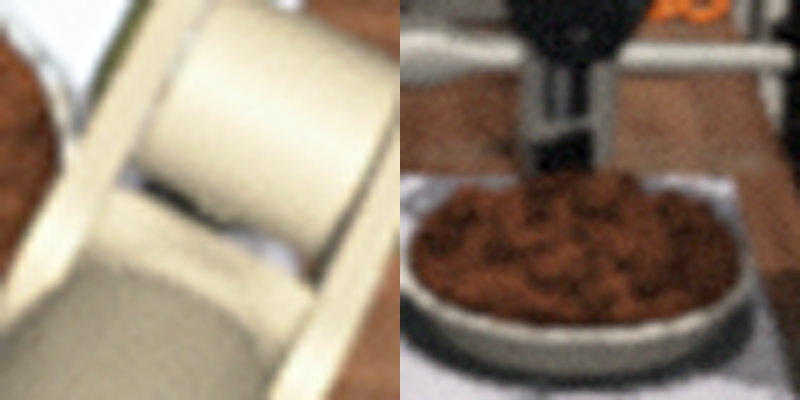

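The fingertips appear at about (565,150) in the side crop, which matches the reported TCP, but the pie hides the knob. The gripper closed on nothing, so I'll back off and look.

>>> drive_tool(
  rot=[
    [0,0,0],
    [0,0,0],
    [0,0,0],
    [0,0,0],
  ],
  translation=[
    [0,0,0],
    [0,0,0],
    [0,0,0],
    [0,0,0],
  ],
  grip=[42,42,42,42],
)

```text
time: 3.97
position: [0.4841, -0.1134, 0.0699]
orientation: [-179.7, 0.2, -143.0]
ft_force: [0.5, -0.1, 0.3]
finger_gap: 0.0422
grip_force: 0.0
```

>>> drive_tool(
  rot=[
    [0,0,0],
    [0,0,0],
    [0,0,0],
    [0,0,0],
    [0,0,0],
    [0,0,0],
    [0,0,0],
    [0,0,0],
    [0,0,0],
    [0,0,0],
  ],
  translation=[
    [0,0,-30],
    [0,0,-65],
    [0,0,-100],
    [20,15,-120],
    [50,37,-120],
    [80,60,-120],
    [110,82,-120],
    [140,105,-120],
    [140,105,-120],
    [140,105,-120],
  ],
  grip=[42,42,42,42,42,42,42,42,42,42],
)

```text
time: 4.8
position: [0.3141, -0.1054, 0.1893]
orientation: [-179.5, -0.3, -143.6]
ft_force: [1.1, -0.5, -0.1]
finger_gap: 0.0419
grip_force: 0.0
```

```bash
python3 go.py
python3 - <<'E'
from bench import manip
import cv2,numpy as np
from h import *
d=manip.snapshot('top');np.savez('top1.npz',**d)
w=cloud(d);s=w[205:240,300:325].reshape(-1,3);q=s[s[:,2]>.075];print(len(q),q.mean(0),q.max(0));print(np.round((w[212:232,302:321,2]*1000)))
a=cv2.resize(d['frame'][205:240,290:330,::-1],(800,700),interpolation=cv2.INTER_CUBIC)
cv2.imwrite('pics/k3.png',a[:600])
E
```

```text
t 4.8 p [ 0.3141 -0.1054  0.1893] rpy [-179.5   -0.3 -143.6] j [ -38.9   -0.3  105.6   -0.5   74.3 -165.2] gap 0.0419 F [ 1.1 -0.5 -0.1] gf 0.0
44 [ 0.48603772 -0.11114283  0.09013551] [ 0.50567677 -0.09578328  0.09777637]
[[54. 44. 46. 45. 50. 45. 53. 51. 51. 46. 51. 47. 47. 50. 49. 47. 45. 45.
  48.]
 [50. 51. 54. 44. 49. 50. 47. 48. 52. 48. 48. 50. 52. 46. 52. 47. 50. 39.
  45.]
 [53. 43. 56. 51. 47. 48. 50. 47. 51. 53. 48. 47. 47. 49. 50. 50. 43. 50.
  49.]
 [47. 51. 48. 53. 52. 49. 89. 88. 64. 68. 62. 67. 52. 53. 49. 51. 55. 49.
  45.]
 [47. 49. 56. 41. 61. 94. 90. 88. 87. 60. 63. 65. 67. 58. 47. 52. 51. 50.
  50.]
 [54. 47. 54. 49. 69. 91. 93. 94. 88. 62. 67. 62. 62. 60. 48. 49. 45. 48.
  53.]
 [47. 49. 49. 61. 66. 73. 89. 92. 91. 91. 60. 66. 65. 64. 65. 53. 52. 52.
  41.]
 [50. 50. 47. 66. 61. 61. 80. 95. 92. 92. 94. 67. 61. 69. 65. 47. 46. 48.
  47.]
 [48. 45. 52. 70. 63. 67. 66. 90. 92. 96. 89. 88. 68. 72. 58. 44. 45. 48.
  46.]
 [53. 44. 58. 70. 61. 70. 65. 68. 86. 87. 97. 96. 66. 60. 65. 52. 52. 53.
  53.]
 [51. 48. 52. 63. 65. 68. 65. 67. 80. 92. 88. 92. 90. 63. 66. 44. 52. 48.
  57.]
 [49. 47. 47. 66. 64. 65. 68. 63. 66. 83. 96. 83. 98. 96. 69. 50. 55. 51.
  43.]
 [54. 51. 51. 60. 70. 66. 66. 69. 68. 63. 83. 88. 87. 95. 64. 46. 51. 49.
  49.]
 [50. 48. 52. 48. 64. 62. 64. 63. 65. 66. 65. 87. 91. 64. 47. 44. 52. 47.
  48.]
 [49. 50. 48. 41. 53. 65. 67. 63. 63. 65. 62. 69. 60. 47. 46. 49. 49. 45.
  48.]
 [53. 42. 43. 50. 53. 42. 51. 52. 57. 55. 50. 44. 48. 44. 47. 43. 46. 52.
  52.]
 [46. 46. 45. 52. 53. 49. 44. 47. 47. 42. 52. 53. 50. 51. 44. 57. 50. 49.
  46.]
 [54. 43. 47. 47. 41. 49. 50. 49. 44. 46. 47. 50. 52. 50. 46. 43. 49. 50.
  46.]
 [46. 49. 45. 51. 45. 52. 51. 48. 48. 46. 52. 48. 45. 50. 54. 50. 51. 50.
  53.]
 [46. 50. 46. 47. 52. 49. 46. 45. 49. 43. 54. 51. 46. 48. 52. 49. 56. 48.
  43.]]
```

View pics/k3.png

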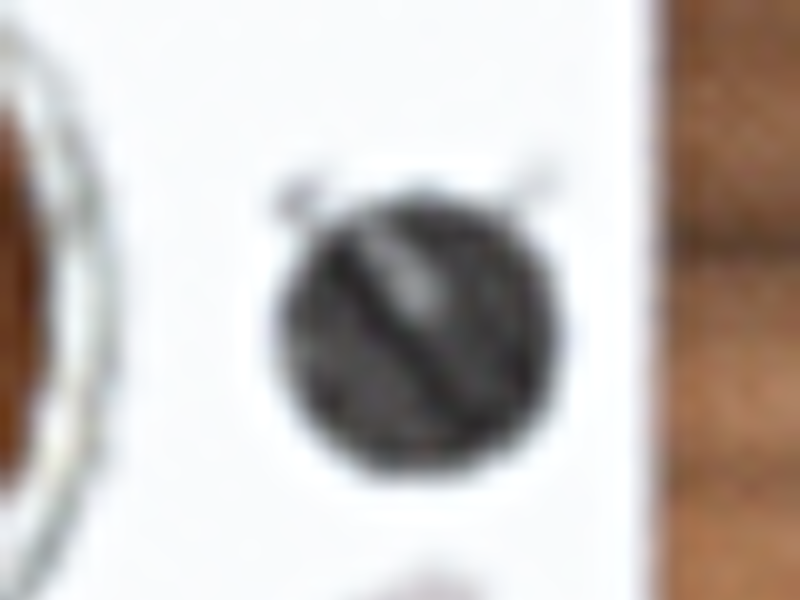

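The knob is where I measured it: centre about (418,335) in the crop, pointer up and to the left at about 35°. So the fingers missed it. I'll check where the fingertips really are, using the side depth image.

```bash
python3 go.py
python3 - <<'E'
from bench import manip
from h import *
for n in('side','top'):
    d=manip.snapshot(n);np.savez(n+'2.npz',**d);w=cloud(d);q=w.reshape(-1,3)
    q=q[(abs(q[:,0]-.314)<.09)&(abs(q[:,1]+.105)<.09)&(q[:,2]>.13)&(q[:,2]<.32)]
    print(n,len(q))
    for z in np.arange(.13,.32,.01):
        s=q[abs(q[:,2]-z)<.005]
        if len(s): print(round(z,3),len(s),s.min(0).round(3),s.max(0).round(3))
E
```

```text
t 4.85 p [ 0.3151 -0.1059  0.1893] rpy [-179.5   -0.3 -143.5] j [ -38.9   -0.2  105.5   -0.5   74.3 -165.2] gap 0.0417 F [ 0.4 -0.2 -0.7] gf 0.0
side 688
0.22 12 [ 0.296 -0.129  0.22 ] [ 0.342 -0.078  0.225]
0.23 38 [ 0.293 -0.132  0.225] [ 0.342 -0.072  0.235]
0.24 46 [ 0.291 -0.128  0.235] [ 0.343 -0.073  0.245]
0.25 43 [ 0.291 -0.131  0.245] [ 0.343 -0.071  0.255]
0.26 40 [ 0.292 -0.14   0.255] [ 0.348 -0.068  0.265]
0.27 71 [ 0.276 -0.141  0.265] [ 0.358 -0.055  0.275]
0.28 85 [ 0.275 -0.158  0.275] [ 0.359 -0.052  0.285]
0.29 88 [ 0.273 -0.152  0.285] [ 0.362 -0.047  0.295]
0.3 104 [ 0.271 -0.154  0.295] [ 0.363 -0.044  0.305]
0.31 107 [ 0.269 -0.152  0.305] [ 0.365 -0.043  0.315]
top 35
0.28 1 [ 0.359 -0.14   0.281] [ 0.359 -0.14   0.281]
0.29 3 [ 0.28  -0.072  0.289] [ 0.296 -0.055  0.294]
0.3 1 [ 0.362 -0.145  0.301] [ 0.362 -0.145  0.301]
0.31 13 [ 0.278 -0.144  0.306] [ 0.359 -0.045  0.315]
```

Run:
```python
from h import *
import cv2
d=load('side2');w=cloud(d)
for dy in(-.021,.021):
  print('finger',dy)
  for z in np.arange(.17,.27,.006):
    p=np.array([.315,-.106,z])+dy*np.array([np.sin(np.radians(-143.5)),-np.cos(np.radians(-143.5)),0])
    c=d['R']@p+d['t'];u,v=(c[:2]/c[2]*d['fx']+[d['cx'],d['cy']]).round().astype(int)
    print(round(z,3),(u,v),d['frame'][v,u],w[v,u].round(3),d['range_z'][v,u])
cv2.imwrite('pics/f2.png',cv2.resize(d['frame'][140:220,320:400,::-1],(600,600),interpolation=cv2.INTER_CUBIC))
```

```text
finger -0.021
0.17 (np.int64(341), np.int64(180)) [172 163 149] [ 0.005 -2.071 -0.443] 3.4579723
0.176 (np.int64(341), np.int64(178)) [169 161 151] [ 2.000e-03 -2.092e+00 -4.330e-01] 3.4742396
0.182 (np.int64(341), np.int64(177)) [174 166 155] [ 0.012 -2.04  -0.408] 3.4167087
0.188 (np.int64(341), np.int64(175)) [176 167 155] [ 0.009 -2.064 -0.399] 3.4351945
0.194 (np.int64(342), np.int64(173)) [179 170 160] [ 0.004 -2.052 -0.379] 3.4162943
0.2 (np.int64(342), np.int64(171)) [179 171 159] [ 0.004 -2.059 -0.364] 3.4177766
0.206 (np.int64(342), np.int64(170)) [176 168 156] [ 0.009 -2.031 -0.348] 3.384913
0.212 (np.int64(342), np.int64(168)) [178 170 158] [ 0.004 -2.066 -0.341] 3.415515
0.218 (np.int64(342), np.int64(166)) [158 149 137] [ 0.006 -2.061 -0.323] 3.4035475
0.224 (np.int64(342), np.int64(164)) [43 38 34] [ 0.328 -0.122  0.226] 1.3940042
0.23 (np.int64(342), np.int64(163)) [18 18 20] [ 0.328 -0.126  0.228] 1.3967844
0.236 (np.int64(342), np.int64(161)) [ 9 12 14] [ 0.329 -0.122  0.236] 1.3905355
0.242 (np.int64(343), np.int64(159)) [12 12 10] [ 0.326 -0.125  0.241] 1.391001
0
[... 1028 characters left out ...]
t64(169)) [121 117 111] [ 0.306 -0.079  0.221] 1.356949
0.224 (np.int64(352), np.int64(167)) [61 60 57] [ 0.304 -0.075  0.229] 1.3501534
0.23 (np.int64(352), np.int64(165)) [39 40 43] [ 0.305 -0.074  0.236] 1.3459406
0.236 (np.int64(352), np.int64(164)) [54 53 52] [ 0.304 -0.078  0.238] 1.3496373
0.242 (np.int64(352), np.int64(162)) [52 50 53] [ 0.305 -0.076  0.245] 1.3452388
0.248 (np.int64(352), np.int64(160)) [63 63 61] [ 0.305 -0.076  0.251] 1.342076
0.254 (np.int64(352), np.int64(158)) [49 52 53] [ 0.306 -0.077  0.258] 1.3407533
0.26 (np.int64(352), np.int64(156)) [24 24 27] [ 0.307 -0.073  0.265] 1.3349684
0.266 (np.int64(353), np.int64(154)) [20 20 23] [ 0.304 -0.073  0.271] 1.3317051
```

View pics/f2.png

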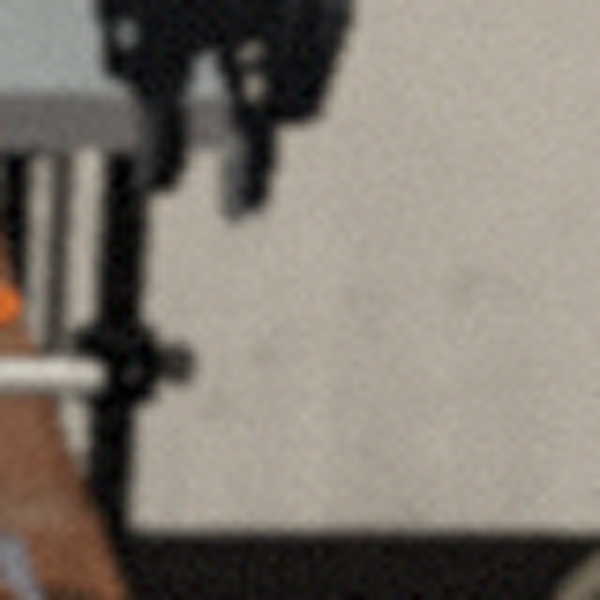

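The side crop shows the fingertips ending at about (165,185) and (240,215), which puts the true tips at z≈0.22. That is about 30 mm above the reported TCP (42 mm open), so the fingers passed above the bar. I'll check the same thing in the first image (fully open).

Run:
```python
from h import *
for n,tcp in(('side0',[.2012,.5116,.2024]),('side2',[.315,-.106,.1893])):
    w=cloud(load(n)).reshape(-1,3);q=w[np.hypot(w[:,0]-tcp[0],w[:,1]-tcp[1])<.075]
    h=q[:,2]-tcp[2]
    print(n,np.histogram(h[(h>-.03)&(h<.16)],np.arange(-.03,.165,.005))[0],np.sort(h[h>-.03])[:8].round(3))
    for z in np.arange(0,.16,.01):
        s=q[abs(h-z)<.005];
        if len(s):print(round(z,2),np.ptp(s,0).round(3)[:2])
```

```text
side0 [  0   0   0   0   0   0   0   0   0   0   0   0   0   0  19  30  40  46
  62  44  35  31   8  12  32  62  29  35  52  64  72  70 107  91 110  72
  38  81] [0.042 0.042 0.042 0.042 0.043 0.043 0.043 0.043]
0.04 [0.037 0.093]
0.05 [0.039 0.104]
0.06 [0.054 0.102]
0.07 [0.052 0.105]
0.08 [0.018 0.017]
0.09 [0.031 0.036]
0.1 [0.039 0.11 ]
0.11 [0.042 0.06 ]
0.12 [0.05  0.139]
0.13 [0.057 0.129]
0.14 [0.058 0.091]
0.15 [0.031 0.048]
side2 [ 0  0  0  0  0  0  0  0  0  0  0  0 10 19 17 26 18 24 23 21 16 32 39 44
 39 40 51 51 51 49 51 58 64 49 37 31 18 28] [0.031 0.031 0.032 0.033 0.033 0.034 0.034 0.034]
0.03 [0.046 0.05 ]
0.04 [0.049 0.06 ]
0.05 [0.051 0.055]
0.06 [0.052 0.06 ]
0.07 [0.056 0.072]
0.08 [0.082 0.086]
0.09 [0.083 0.106]
0.1 [0.089 0.106]
0.11 [0.092 0.11 ]
0.12 [0.096 0.11 ]
0.13 [0.096 0.111]
0.14 [0.07  0.089]
0.15 [0.055 0.056]
```

Both views agree: fully open the tips are 41 mm above the reported TCP, and at 42 mm open they are 31 mm above it. With the known 13 mm swing, the true tip is about 27 mm short of the reported TCP along the tool. I'll allow for this offset in every move.

```bash
python3 go.py .483 -.1125 .1893 217
```

```text
t 4.95 p [ 0.3157 -0.106   0.189 ] rpy [-179.5   -0.3 -143.5] j [ -38.8   -0.   105.4   -0.5   74.3 -165.2] gap 0.0416 F [-0.4  0.4 -0.4] gf 0.0
rot [-0.008 -0.006 -0.009] tr [-130.7 -104.7   -0.2]
```

>>> drive_tool(
  rot=[
    [0,0,0],
    [0,0,0],
    [0,0,0],
    [-0.008,-0.006,-0.008],
    [-0.008,-0.006,-0.008],
    [-0.008,-0.006,-0.008],
    [-0.008,-0.006,-0.008],
    [-0.008,-0.006,-0.008],
  ],
  translation=[
    [-25,-20,0],
    [-50,-40,0],
    [-80,-64,0],
    [-110,-88,0],
    [-130,-104,0],
    [-130,-104,30],
    [-130,-104,65],
    [-130,-104,90],
  ],
  grip=[42,42,42,42,42,42,42,42],
)

```text
time: 5.62
position: [0.4816, -0.1122, 0.0958]
orientation: [179.8, -0.1, -143.0]
ft_force: [-0.0, 0.4, -0.2]
finger_gap: 0.0423
grip_force: 0.0
```

>>> drive_tool(
  rot=[
    [0,0,0],
    [0,0,0],
  ],
  translation=[
    [0,0,0],
    [0,0,0],
  ],
  grip=[42,42],
)

```text
time: 5.78
position: [0.4815, -0.1127, 0.0982]
orientation: [179.8, -0.1, -143.0]
ft_force: [0.4, -1.5, 0.2]
finger_gap: 0.0418
grip_force: 0.0
```

```bash
python3 go.py .483 -.1125 .043 217
```

```text
t 5.78 p [ 0.4815 -0.1127  0.0982] rpy [ 1.798e+02 -1.000e-01 -1.430e+02] j [ -26.9   22.6   92.4    0.    65.2 -153.9] gap 0.0418 F [ 0.4 -1.5  0.2] gf 0.0
rot [ 0.003 -0.001 -0.   ] tr [-1.4 -0.9 55.2]
```

>>> drive_tool(
  rot=[
    [0,0,0],
    [0,0,0],
    [0,0,0],
    [0,0,0],
    [0,0,0],
    [0,0,0],
  ],
  translation=[
    [-1,-1,20],
    [-1,-1,36],
    [-1,-1,45],
    [-1,-1,54],
    [-1,-1,54],
    [-1,-1,54],
  ],
  grip=[42,42,42,42,42,42],
)

```text
time: 6.28
position: [0.4829, -0.1132, 0.0455]
orientation: [-180.0, 0.0, -143.1]
ft_force: [-0.2, -0.1, 0.4]
finger_gap: 0.0421
grip_force: 0.0
```

>>> drive_tool(
  rot=[
    [0,0,0],
    [0,0,0],
    [0,0,0],
    [0,0,0],
    [0,0,0],
    [0,0,0],
  ],
  translation=[
    [0,0,0],
    [0,0,0],
    [0,0,0],
    [0,0,0],
    [0,0,0],
    [0,0,0],
  ],
  grip=[5,5,5,5,5,5],
  force=40,
)

```text
time: 6.78
position: [0.4835, -0.114, 0.0457]
orientation: [-179.8, 0.0, -143.1]
ft_force: [1.4, -5.5, 2.4]
finger_gap: 0.0116
grip_force: 43.8
```

```bash
python3 go.py .483 -.1125 .036 217
```

```text
t 6.78 p [ 0.4835 -0.114   0.0457] rpy [-179.8    0.  -143.1] j [ -26.9   27.    96.    -0.    56.9 -153.8] gap 0.0116 F [ 1.4 -5.5  2.4] gf 43.8
rot [-0.003  0.001 -0.001] tr [-0.5  1.6  9.7]
```

>>> drive_tool(
  rot=[
    [0,0,0],
    [0,0,0],
    [0,0,0],
    [0,0,0],
    [0,0,0],
  ],
  translation=[
    [0.6,-0.8,2],
    [0.6,-0.8,4],
    [0.6,-0.8,6],
    [0.6,-0.8,8],
    [0.6,-0.8,8],
  ],
  grip=[5,5,5,5,5],
)

```text
time: 7.2
position: [0.4836, -0.1142, 0.0388]
orientation: [-179.9, 0.1, -143.1]
ft_force: [0.2, 1.2, 23.0]
finger_gap: 0.0119
grip_force: 46.5
```

```bash
python3 go.py
```

```text
t 7.2 p [ 0.4836 -0.1142  0.0388] rpy [-1.799e+02  1.000e-01 -1.431e+02] j [ -27.    27.6   96.4    0.    55.8 -153.9] gap 0.0119 F [ 0.2  1.2 23. ] gf 46.5
```

The knob has bottomed: 6.9 mm of travel at 23 N. Now I'll turn it clockwise, which is +z in the tool frame.

>>> drive_tool(
  rot=[
    [0,0,0.07],
    [0,0,0.14],
    [0,0,0.21],
    [0,0,0.28],
    [0,0,0.35],
    [0,0,0.42],
    [0,0,0.49],
    [0,0,0.56],
    [0,0,0.63],
    [0,0,0.7],
  ],
  translation=[
    [0,0,0],
    [0,0,0],
    [0,0,0],
    [0,0,0],
    [0,0,0],
    [0,0,0],
    [0,0,0],
    [0,0,0],
    [0,0,0],
    [0,0,0],
  ],
  grip=[5,5,5,5,5,5,5,5,5,5],
)

```text
time: 8.03
position: [0.4835, -0.1133, 0.0388]
orientation: [180.0, 0.2, 176.6]
ft_force: [0.6, 6.8, 24.6]
finger_gap: 0.0119
grip_force: 46.8
```

```bash
python3 go.py; python3 -c "
from bench import manip;print(manip.read_state()['wrist_torque'])"
```

```text
t 8.03 p [ 0.4835 -0.1133  0.0388] rpy [180.    0.2 176.6] j [-2.690e+01  2.760e+01  9.650e+01  1.000e-01  5.590e+01 -1.136e+02] gap 0.0119 F [ 0.6  6.8 24.6] gf 46.8
[ 1.39107306 -0.07324398  0.01959596]
```

>>> drive_tool(
  rot=[
    [0,0,0.07],
    [0,0,0.14],
    [0,0,0.21],
    [0,0,0.28],
    [0,0,0.35],
    [0,0,0.42],
    [0,0,0.49],
    [0,0,0.56],
    [0,0,0.62],
    [0,0,0.63],
  ],
  translation=[
    [0,0,0],
    [0,0,0],
    [0,0,0],
    [0,0,0],
    [0,0,0],
    [0,0,0],
    [0,0,0],
    [0,0,0],
    [0,0,0],
    [0,0,0],
  ],
  grip=[5,5,5,5,5,5,5,5,5,5],
)

```text
time: 8.87
position: [0.4839, -0.1127, 0.0388]
orientation: [179.8, 0.1, 140.6]
ft_force: [3.8, 10.4, 24.4]
finger_gap: 0.0122
grip_force: 47.0
```

>>> drive_tool(
  rot=[
    [0,0,0],
    [0,0,0],
  ],
  translation=[
    [0,0,0],
    [0,0,0],
  ],
  grip=[5,5],
)

```text
time: 9.03
position: [0.4839, -0.1127, 0.0388]
orientation: [179.8, 0.1, 140.8]
ft_force: [3.0, 11.8, 24.0]
finger_gap: 0.012
grip_force: 46.9
```

```bash
python3 go.py; python3 -c "
from bench import manip;print(manip.read_state()['wrist_torque'])"
```

```text
t 9.03 p [ 0.4839 -0.1127  0.0388] rpy [1.798e+02 1.000e-01 1.408e+02] j [-26.9  27.6  96.4   0.2  55.8 -77.8] gap 0.012 F [ 3.  11.8 24. ] gf 46.9
[ 2.00404728 -0.62715959  0.54434045]
```

The z torque rose to 0.54 Nm, so it's at the end stop. I'll raise the arm with the spring, then release and retreat.

>>> drive_tool(
  rot=[
    [0,0,0],
    [0,0,0],
    [0,0,0],
    [0,0,0],
    [0,0,0],
  ],
  translation=[
    [0,0,-2],
    [0,0,-4],
    [0,0,-6],
    [0,0,-8],
    [0,0,-8],
  ],
  grip=[5,5,5,5,5],
)

```text
time: 9.45
position: [0.4837, -0.1126, 0.0453]
orientation: [179.8, 0.0, 140.8]
ft_force: [8.8, 9.3, 2.9]
finger_gap: 0.0119
grip_force: 44.2
```

>>> drive_tool(
  rot=[
    [0,0,0],
    [0,0,0],
    [0,0,0],
    [0,0,0],
    [0,0,0],
  ],
  translation=[
    [0,0,0],
    [0,0,0],
    [0,0,0],
    [0,0,0],
    [0,0,0],
  ],
  grip=[42,42,42,42,42],
)

```text
time: 9.87
position: [0.4821, -0.114, 0.0446]
orientation: [-180.0, -0.1, 140.7]
ft_force: [-0.9, 0.4, -1.1]
finger_gap: 0.042
grip_force: 0.0
```

>>> drive_tool(
  rot=[
    [0,0,0],
    [0,0,0],
    [0,0,0],
    [0,0,0],
    [0,0,0],
    [0,0,0],
  ],
  translation=[
    [0,0,-15],
    [0,0,-40],
    [0,0,-75],
    [0,0,-110],
    [0,0,-130],
    [0,0,-130],
  ],
  grip=[42,42,42,42,42,42],
)

```text
time: 10.37
position: [0.484, -0.1149, 0.1791]
orientation: [179.9, 0.4, 140.7]
ft_force: [-0.5, -0.5, 0.1]
finger_gap: 0.0419
grip_force: 0.0
```

```bash
python3 go.py .468 .3285 .18 157.5
```

```text
t 10.37 p [ 0.484  -0.1149  0.1791] rpy [179.9   0.4 140.7] j [-27.   17.5  85.1  -0.   76.9 -77.7] gap 0.0419 F [-0.5 -0.5  0.1] gf 0.0
rot [ 0.     0.007 -0.293] tr [293.  333.1  -2.5]
```

>>> drive_tool(
  rot=[
    [0,0,-0.03],
    [0,0,-0.06],
    [0,0,-0.09],
    [0,0,-0.12],
    [0,0,-0.15],
    [0,0,-0.18],
    [0,0,-0.21],
    [0,0,-0.24],
    [0,0,-0.27],
    [0,0.007,-0.293],
  ],
  translation=[
    [12,14,0],
    [35,40,0],
    [60,68,0],
    [85,97,0],
    [110,125,0],
    [135,153,0],
    [160,182,0],
    [185,210,0],
    [210,239,0],
    [235,267,0],
  ],
  grip=[42,42,42,42,42,70,70,70,70,70],
)

```text
time: 11.2
position: [0.4686, 0.2432, 0.1741]
orientation: [-180.0, -0.5, 157.6]
ft_force: [1.5, 0.7, 0.3]
finger_gap: 0.0701
grip_force: 0.0
```

>>> drive_tool(
  rot=[
    [0,0,0],
    [0,0,0],
  ],
  translation=[
    [0,0,0],
    [0,0,0],
  ],
  grip=[70,70],
)

```text
time: 11.37
position: [0.4688, 0.2427, 0.1738]
orientation: [-180.0, -0.5, 157.7]
ft_force: [0.0, -0.3, -1.0]
finger_gap: 0.07
grip_force: 0.0
```

```bash
python3 go.py .468 .3285 .18 157.5
```

```text
t 11.37 p [0.4688 0.2427 0.1738] rpy [-180.    -0.5  157.7] j [ 14.3  21.1  80.5   0.3  78.8 -53.4] gap 0.07 F [ 0.  -0.3 -1. ] gf 0.0
rot [-0.    -0.009  0.003] tr [33.3 79.1 -5.9]
```

>>> drive_tool(
  rot=[
    [0,-0.009,0.003],
    [0,-0.009,0.003],
    [0,-0.009,0.003],
    [0,-0.009,0.003],
    [0,-0.009,0.003],
  ],
  translation=[
    [12,30,-5],
    [25,60,-5],
    [33,79,0],
    [33,79,20],
    [33,79,20],
  ],
  grip=[70,70,70,70,70],
)

```text
time: 11.78
position: [0.4678, 0.3261, 0.1517]
orientation: [-179.8, -0.2, 157.3]
ft_force: [-0.6, 0.3, -1.0]
finger_gap: 0.07
grip_force: 0.0
```

>>> drive_tool(
  rot=[
    [0,0,0],
    [0,0,0],
  ],
  translation=[
    [0,0,0],
    [0,0,0],
  ],
  grip=[70,70],
)

```text
time: 11.95
position: [0.4697, 0.3259, 0.1558]
orientation: [179.9, 0.1, 157.2]
ft_force: [0.3, -0.5, 0.7]
finger_gap: 0.0701
grip_force: 0.0
```

```bash
python3 go.py .468 .3285 .062 157.5
python3 - <<'E'
from bench import manip
from h import *
import cv2
d=manip.snapshot('top');w=cloud(d);s=w[205:240,296:330].reshape(-1,3);q=s[(s[:,2]>.078)&(abs(s[:,0]-.483)<.03)&(abs(s[:,1]+.112)<.03)]
print(len(q),np.median(q,0),cv2.minAreaRect(q[:,:2].astype(np.float32)*1000))
u,sv,v=np.linalg.svd(q[:,:2]-q[:,:2].mean(0));print(np.degrees(np.arctan2(v[0,1],v[0,0])))
E
```

```text
t 11.95 p [0.4697 0.3259 0.1558] rpy [1.799e+02 1.000e-01 1.572e+02] j [ 22.9  26.   75.5  -0.   78.4 -44.3] gap 0.0701 F [ 0.3 -0.5  0.7] gf 0.0
rot [ 0.001  0.002 -0.004] tr [ 2.7  1.6 93.8]
41 [ 0.48649409 -0.11155644  0.09123672] ((486.19598388671875, -111.70355224609375), (12.47817611694336, 43.97047424316406), 52.25992202758789)
143.61698829969254
```

The knob is at about -37° (off) with its top at 0.091, so it is up. Now the thermometer.

>>> drive_tool(
  rot=[
    [0,0,0],
    [0,0,0],
    [0,0,0],
    [0,0,0],
    [0,0,0],
    [0,0,0],
  ],
  translation=[
    [2,1,20],
    [2,1,45],
    [2,1,70],
    [2,1,86],
    [2,1,94],
    [2,1,94],
  ],
  grip=[70,70,70,70,70,70],
)

```text
time: 12.5
position: [0.4677, 0.3281, 0.0605]
orientation: [-180.0, 0.0, 157.3]
ft_force: [0.7, 0.4, -0.5]
finger_gap: 0.0699
grip_force: 0.0
```

>>> drive_tool(
  rot=[
    [0,0,0],
    [0,0,0],
    [0,0,0],
    [0,0,0],
    [0,0,0],
    [0,0,0],
    [0,0,0],
    [0,0,0],
  ],
  translation=[
    [0,0,0],
    [0,0,0],
    [0,0,0],
    [0,0,0],
    [0,0,0],
    [0,0,0],
    [0,0,0],
    [0,0,0],
  ],
  grip=[20,20,20,20,20,20,20,20],
  force=40,
)

```text
time: 13.17
position: [0.4687, 0.3293, 0.0628]
orientation: [179.8, 0.2, 157.4]
ft_force: [-0.0, -0.1, 7.1]
finger_gap: 0.0336
grip_force: 42.5
```

```bash
python3 go.py
```

```text
t 13.17 p [0.4687 0.3293 0.0628] rpy [179.8   0.2 157.4] j [ 23.3  31.7  82.7  -0.   65.4 -44.1] gap 0.0336 F [-0.  -0.1  7.1] gf 42.5
```

>>> drive_tool(
  rot=[
    [0,0,0],
    [0,0,0],
    [0,0,0],
    [0,0,0],
    [0,0,0],
    [0,0,0],
  ],
  translation=[
    [0,0,0],
    [0,0,0],
    [0,0,-5],
    [0,0,-15],
    [0,0,-25],
    [0,0,-25],
  ],
  grip=[20,20,20,20,20,20],
  force=90,
)

```text
time: 13.67
position: [0.4684, 0.329, 0.0883]
orientation: [179.9, 0.2, 157.4]
ft_force: [0.1, -0.1, -2.2]
finger_gap: 0.0329
grip_force: 90.7
```

```bash
python3 go.py
```

```text
t 13.67 p [0.4684 0.329  0.0883] rpy [179.9   0.2 157.4] j [ 23.3  29.9  81.   -0.   68.9 -44.1] gap 0.0329 F [ 0.1 -0.1 -2.2] gf 90.7
```

Holding it: gap 33 mm, about 2.2 N of weight. Lifting straight up.

>>> drive_tool(
  rot=[
    [0,0,0],
    [0,0,0],
    [0,0,0],
    [0,0,0],
    [0,0,0],
    [0,0,0],
    [0,0,0],
    [0,0,0],
    [0,0,0],
    [0,0,0],
  ],
  translation=[
    [0,0,-12],
    [0,0,-27],
    [0,0,-45],
    [0,0,-70],
    [0,0,-97],
    [0,0,-125],
    [0,0,-155],
    [0,0,-182],
    [0,0,-205],
    [0,0,-212],
  ],
  grip=[20,20,20,20,20,20,20,20,20,20],
)

```text
time: 14.5
position: [0.4678, 0.3286, 0.3018]
orientation: [179.8, 0.3, 157.3]
ft_force: [0.2, -0.3, -2.0]
finger_gap: 0.0327
grip_force: 91.2
```

```bash
python3 go.py .45 .10 .30 100; python3 go.py .45 .1 .3 101|tail -1
```

```text
t 14.5 p [0.4678 0.3286 0.3018] rpy [179.8   0.3 157.3] j [ 23.3  21.2  59.2  -0.1  99.2 -44.1] gap 0.0327 F [ 0.2 -0.3 -2. ] gf 91.2
rot [0.006 0.003 1.001] tr [ -71.6 -217.8    1.3]
rot [0.006 0.003 0.983] tr [ -71.6 -217.8    1.3]
```

>>> drive_tool(
  rot=[
    [0,0,0.06],
    [0,0,0.16],
    [0,0,0.26],
    [0,0,0.36],
    [0,0,0.46],
    [0,0,0.56],
    [0,0,0.67],
    [0,0,0.78],
    [0,0,0.89],
    [0,0,1.0],
  ],
  translation=[
    [-4,-12,0],
    [-12,-35,0],
    [-20,-60,0],
    [-28,-85,0],
    [-36,-110,0],
    [-44,-135,0],
    [-52,-160,0],
    [-60,-183,0],
    [-67,-205,0],
    [-72,-218,0],
  ],
  grip=[20,20,20,20,20,20,20,20,20,20],
)

```text
time: 15.33
position: [0.4489, 0.0978, 0.2969]
orientation: [-179.9, 0.0, 99.7]
ft_force: [-0.0, 0.6, -2.5]
finger_gap: 0.0333
grip_force: 91.2
```

>>> drive_tool(
  rot=[
    [0,0,0.1],
    [0,0,0.2],
    [0,0,0.3],
    [0,0,0.4],
    [0,0,0.5],
    [0,0,0.6],
    [0,0,0.7],
    [0,0,0.8],
    [0,0,0.9],
    [0,0,1.0],
  ],
  translation=[
    [0,0,0],
    [0,0,0],
    [0,0,0],
    [0,0,0],
    [0,0,0],
    [0,0,0],
    [0,0,0],
    [0,0,0],
    [0,0,0],
    [0,0,0],
  ],
  grip=[20,20,20,20,20,20,20,20,20,20],
)

```text
time: 16.17
position: [0.4492, 0.0996, 0.2968]
orientation: [-180.0, 0.0, 42.5]
ft_force: [0.8, -0.2, -3.0]
finger_gap: 0.0329
grip_force: 91.2
```

>>> drive_tool(
  rot=[
    [0,0,0.1],
    [0,0,0.2],
    [0,0,0.3],
    [0,0,0.4],
    [0,0,0.5],
    [0,0,0.6],
    [0,0,0.7],
    [0,0,0.8],
    [0,0,0.86],
    [0,0,0.86],
  ],
  translation=[
    [0,0,0],
    [0,0,0],
    [0,0,0],
    [0,0,0],
    [0,0,0],
    [0,0,0],
    [0,0,0],
    [0,0,0],
    [0,0,0],
    [0,0,0],
  ],
  grip=[20,20,20,20,20,20,20,20,20,20],
)

```text
time: 17.0
position: [0.4493, 0.0997, 0.297]
orientation: [180.0, 0.0, -6.6]
ft_force: [-0.4, 0.2, -2.8]
finger_gap: 0.0324
grip_force: 91.2
```

```bash
python3 go.py .45 .05 .30 -8 51
```

```text
t 17.0 p [0.4493 0.0997 0.297 ] rpy [180.    0.   -6.6] j [-2.3  9.4 76.4  0.  94.2 94.4] gap 0.0324 F [-0.4  0.2 -2.8] gf 91.2
rot [-0.01   0.891  0.022] tr [ 6.5 49.2 -3. ]
```

>>> drive_tool(
  rot=[
    [0,0.09,0],
    [0,0.18,0],
    [0,0.27,0],
    [0,0.36,0],
    [0,0.45,0],
    [0,0.54,0.01],
    [0,0.63,0.02],
    [0,0.72,0.02],
    [-0.01,0.81,0.02],
    [-0.01,0.89,0.02],
  ],
  translation=[
    [0,5,0],
    [0,10,0],
    [0,15,0],
    [0,20,0],
    [0,25,0],
    [0,30,0],
    [0,35,0],
    [2,40,0],
    [4,45,0],
    [6,49,0],
  ],
  grip=[20,20,20,20,20,20,20,20,20,20],
)

```text
time: 17.83
position: [0.4489, 0.0504, 0.2971]
orientation: [179.8, -51.2, -7.5]
ft_force: [1.2, 0.7, -2.6]
finger_gap: 0.0331
grip_force: 91.0
```

```bash
python3 go.py .634 .027 .225 -8 51
```

```text
t 17.83 p [0.4489 0.0504 0.2971] rpy [179.8 -51.2  -7.5] j [ -9.6 -11.4 114.6   3.2  25.6  85.8] gap 0.0331 F [ 1.2  0.7 -2.6] gf 91.0
rot [-0.003 -0.004  0.005] tr [ 60.7  -1.8 190.5]
```

>>> drive_tool(
  rot=[
    [0,0,0],
    [0,0,0],
    [0,0,0],
    [0,0,0],
    [0,0,0],
    [0,0,0],
    [0,0,0],
    [0,0,0],
    [0,0,0],
    [0,0,0],
  ],
  translation=[
    [3,0,10],
    [10,0,32],
    [17,0,55],
    [25,-1,78],
    [32,-1,101],
    [40,-1,125],
    [48,-2,150],
    [55,-2,172],
    [59,-2,187],
    [60,-2,190],
  ],
  grip=[20,20,20,20,20,20,20,20,20,20],
)

```text
time: 18.67
position: [0.6351, 0.027, 0.2226]
orientation: [179.9, -50.8, -7.6]
ft_force: [-0.3, -0.6, -2.9]
finger_gap: 0.033
grip_force: 91.0
```

>>> drive_tool(
  rot=[
    [0,0,0],
    [0,0,0],
    [0,0,0],
  ],
  translation=[
    [0,0,0],
    [0,0,0],
    [0,0,0],
  ],
  grip=[20,20,20],
)

```text
time: 18.92
position: [0.6335, 0.0276, 0.2257]
orientation: [180.0, -51.1, -7.7]
ft_force: [0.5, -0.3, -2.2]
finger_gap: 0.0329
grip_force: 91.0
```

```bash
python3 go.py .634 .027 .217 -8 51
python3 - <<'E'
from bench import manip
from h import *
import cv2
d=manip.snapshot('side');np.savez('side3.npz',**d);e=manip.snapshot('top');np.savez('top3.npz',**e)
a=cv2.resize(d['frame'][150:260,210:320,::-1],(500,500),interpolation=cv2.INTER_CUBIC)
b=cv2.resize(e['frame'][150:260,225:291,::-1],(300,500),interpolation=cv2.INTER_CUBIC)
cv2.imwrite('pics/f3.png',np.hstack([a,b]))
E
```

```text
t 18.92 p [0.6335 0.0276 0.2257] rpy [180.  -51.1  -7.7] j [ -8.4  14.  101.9   2.4  13.   87.2] gap 0.0329 F [ 0.5 -0.3 -2.2] gf 91.0
rot [-0.004 -0.001  0.003] tr [-6.4  0.6  5.9]
```

View pics/f3.png

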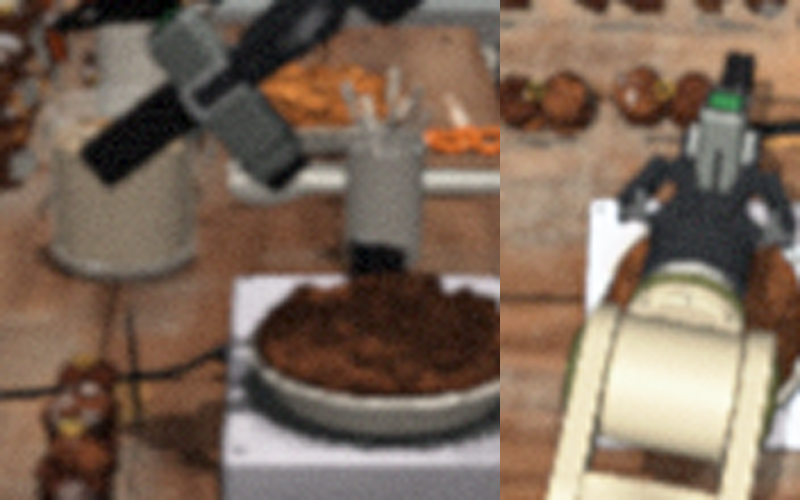

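The side crop shows the thermometer aimed down at the crust. The barrel runs from about (175,40) to the black lens ring at about (287,175), clear of the pie. I'll compare that with the predicted pose.

Run:
```python
from h import *
from scipy.spatial.transform import Rotation as Q
d=load('side3')
R=Q.from_euler('xyz',[180,-51.1,-7.7],degrees=True);T=np.array([.6335,.0276,.2257])
tz=R.apply([0,0,1]);a=R.apply([-1,0,0]);ty=R.apply([0,1,0]);print('a',a,'down',np.degrees(np.arcsin(-a[2])))
O=T-.0455*tz;crust=np.array([.483,.0465,.107])
for n,p in dict(O=O,lens=O+.082*a,back=O-.048*a,handle=O+.102*tz,spot=O+.182*a,crust=crust).items():
    c=d['R']@p+d['t'];uv=c[:2]/c[2]*d['fx']+[d['cx'],d['cy']];print(n,p.round(4),'crop px',((uv-[210,150])*4.545).round())
# cloud of barrel near side: project onto a and tz
w=cloud(d).reshape(-1,3);q=w-O;A=q@a;Z=q@-tz;Y=q@ty
m=(abs(A)<.1)&(abs(Z)<.03)&(abs(Y)<.04)
for s0 in np.arange(-.06,.1,.01):
    k=m&(abs(A-s0)<.005)
    if k.sum():print(round(s0,2),k.sum(),'Z',np.percentile(Z[k],[5,95]).round(3),'Y',np.median(Y[k]).round(4))
k=m&(abs(Z)<.01);print('A range',np.percentile(A[k],[1,99]))
k=(abs(A)<.012)&(Z<-.03)&(Z>-.13)&(abs(Y)<.04);print('handle end',Z[k].min() if k.any() else None)
```

```text
a [-0.62230084  0.08413837 -0.77824315] down 51.1
O [0.5984 0.0323 0.2543] crop px [215.  82.]
lens [0.5474 0.0392 0.1905] crop px [295. 181.]
back [0.6283 0.0283 0.2916] crop px [167.  23.]
handle [0.6771 0.0217 0.1902] crop px [ 95. 172.]
spot [0.4852 0.0477 0.1126] crop px [389. 298.]
crust [0.483  0.0465 0.107 ] crop px [392. 306.]
-0.05 45 Z [-0.013  0.017] Y -0.0137
-0.04 54 Z [-0.015  0.018] Y -0.0167
-0.03 50 Z [-0.015  0.019] Y -0.0164
-0.02 63 Z [-0.027  0.018] Y -0.0153
-0.01 77 Z [-0.028  0.025] Y -0.023
0.0 58 Z [-0.027  0.023] Y -0.0289
0.01 50 Z [-0.026  0.019] Y -0.0185
0.02 49 Z [-0.017  0.019] Y -0.0167
0.03 51 Z [-0.017  0.018] Y -0.0153
0.04 52 Z [-0.016  0.018] Y -0.0156
0.05 53 Z [-0.017  0.018] Y -0.0163
0.06 43 Z [-0.015  0.017] Y -0.0157
0.07 37 Z [-0.012  0.015] Y -0.0134
0.08 6 Z [-0.013  0.012] Y -0.0106
A range [-0.05265633  0.07514098]
handle end -0.10146006257680874
```

The camera matches the prediction, except that the thermometer sits about 3 mm further back along its axis. The spot is therefore about 9 mm short of the crust, so I'll do a small final trim.

>>> drive_tool(
  rot=[
    [0,0,0],
    [0,0,0],
    [0,0,0],
    [0,0,0],
    [0,0,0],
    [0,0,0],
    [0,0,0],
  ],
  translation=[
    [-3,0,1],
    [-6,0.5,1.5],
    [-8.5,0.5,2],
    [-8.5,0.5,2],
    [-8.5,0.5,2],
    [-8.5,0.5,2],
    [-8.5,0.5,2],
  ],
  grip=[20,20,20,20,20,20,20],
)

```text
time: 19.6
position: [0.6307, 0.0274, 0.2178]
orientation: [-180.0, -51.1, -7.8]
ft_force: [0.7, 0.1, -2.0]
finger_gap: 0.0332
grip_force: 91.0
```

>>> drive_tool(
  rot=[
    [0,0,0],
    [0,0,0],
    [0,0,0],
    [0,0,0],
    [0,0,0],
    [0,0,0],
  ],
  translation=[
    [0,0,0],
    [0,0,0],
    [0,0,0],
    [0,0,0],
    [0,0,0],
    [0,0,0],
  ],
  grip=[20,20,20,20,20,20],
)

```text
time: 20.1
position: [0.6306, 0.0274, 0.2177]
orientation: [-180.0, -51.1, -7.8]
ft_force: [-0.1, 0.1, -2.9]
finger_gap: 0.0334
grip_force: 91.0
```

```bash
python3 go.py
python3 - <<'E'
from bench import manip
from h import *
from scipy.spatial.transform import Rotation as Q
s=manip.read_state();R=Q.from_euler('xyz',s['orientation'],degrees=True);tz=R.apply([0,0,1]);a=R.apply([-1,0,0]);O=s['position']-.0455*tz
print('spot',O+.179*a,'down',np.degrees(np.arcsin(-a[2])))
w=cloud(manip.snapshot('side')).reshape(-1,3);q=w-O;A=q@a;Z=q@-tz;Y=q@R.apply([0,1,0]);k=(abs(A)<.1)&(abs(Z)<.01)&(abs(Y)<.04);print(np.percentile(A[k],[1,99]))
w0=cloud(load('side0')).reshape(-1,3)
for W in(w0,w):
    p=W[(abs(W[:,0]-.483)<.13)&(abs(W[:,1]-.045)<.12)&(W[:,2]>.085)&(W[:,2]<.125)];print('pie',np.median(p,0),np.percentile(p,[1,99],0)[:,:2])
E
```

```text
t 20.1 p [0.6306 0.0274 0.2177] rpy [-180.   -51.1   -7.8] j [ -8.5  14.4 103.1   3.   11.5  86.6] gap 0.0334 F [-0.1  0.1 -2.9] gf 91.0
spot [0.48416936 0.0473957  0.10693145] down 51.094457761403724
[-0.05243017  0.07457258]
pie [0.48746674 0.06897779 0.09538695] [[ 0.40542117 -0.02399763]
 [ 0.56986939  0.13571797]]
pie [0.48732148 0.06969015 0.09554672] [[ 0.40536366 -0.02366665]
 [ 0.5700467   0.13508206]]
```

The spot is on the crust, 51° below level, and the pie hasn't moved. I'm handing in.

```bash
python3 -c "
from bench import manip;print(manip.close_job())"
```

```text
the job is handed in; nothing more can be done
None
```

I handed the job in after about 20 s of robot time. The knob is turned off and sprung back up, and the gripper is holding the thermometer still over the pie, aimed about 51° down. By my measurement the lens is about 10 cm from the middle of the crust, and the pie hasn't moved.

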